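Cure the soft foot of a weighing slab

TASK

The stone slab under the small balance rocks: three of its corners stand firm and one gives under the hand. Press the corners of the slab with the fingertips to find the one that gives, press that corner's raised cam-shim lever down flat to its stop (only that one; leave the other three up), then press the same corner once more to check that it now stands firm on its shim. Lift and shift nothing, and keep off the balance and the things around.

Things in the scene. Friction and masses are not known exactly. Their poses are not given: they have to be found in the camera images.
- base: Fixed grey plinth, 150 x 140 mm, top 48 mm above the worktop; carries the slab's four rubber feet and the four cam shims. Origin: centre of its underside, on the worktop; x points away from the robot along the 150 mm side, y to the left, z up. It is turned by less than 10 degrees.
- slab: Loose stone slab, 150 (x) x 140 (y) x 18 mm, 1.3 kg with the balance, level on four feet that look alike; underside 73 mm above the worktop. Origin: centre of underside, axes as the plinth's. One foot (which one varies) is soft: that corner sinks 2 mm at about 3.5 N and 4 mm at about 7 N, where it ends, and springs back; other corners sink under 0.5 mm at 10 N. With its shim flat the soft corner sinks about 1 mm, then is firm.
- balance: Small white balance fixed on the middle of the slab, 98 (x) x 64 (y) mm, its steel pan 25 mm above the slab's top; not to be touched. Origin: centre of its underside, on the slab's top.
- corner_near_left (a point): Centre of the flat steel disc, 16 mm across, let into the slab's top at its near left corner (15 mm from the x edge, 14 mm from the y edge): the place to press that corner. On the slab's top face, 91 mm above the worktop.
- corner_near_right (a point): Centre of the flat steel disc, 16 mm across, let into the slab's top at its near right corner (15 mm from the x edge, 14 mm from the y edge): the place to press that corner. On the slab's top face, 91 mm above the worktop.
- corner_far_left (a point): Centre of the flat steel disc, 16 mm across, let into the slab's top at its far left corner (15 mm from the x edge, 14 mm from the y edge): the place to press that corner. On the slab's top face, 91 mm above the worktop.
- corner_far_right (a point): Centre of the flat steel disc, 16 mm across, let into the slab's top at its far right corner (15 mm from the x edge, 14 mm from the y edge): the place to press that corner. On the slab's top face, 91 mm above the worktop.
- lever_near_left (a joint): Steel cam-shim lever of the near left corner; its hinge pin lies along y, 53 mm above the worktop, 12 mm inside the slab's edge. The lever points towards the robot (-x of the plinth) and ends 62 mm from the pin. 0 = raised, sloping up 43 degrees; 0.75 rad = flat, level, against its stop, its cam upright under the slab. Starts at 0 to 0.08. Stiff (about 3 N at the paddle), stays where left.
- paddle_near_left (a point): Middle of the top face of the near left lever's paddle (30 mm long, 22 mm wide, 5 mm thick), 44 mm from the pin; moves with the lever. Raised: 85 mm above the worktop, 22 mm outside the slab's edge; flat: 56 mm above the worktop, 32 mm outside the edge. The lever goes flat when pressed straight down 26 to 30 mm outside the edge.
- lever_near_right (a joint): Steel cam-shim lever of the near right corner; its hinge pin lies along y, 53 mm above the worktop, 12 mm inside the slab's edge. The lever points towards the robot (-x of the plinth) and ends 62 mm from the pin. 0 = raised, sloping up 43 degrees; 0.75 rad = flat, level, against its stop, its cam upright under the slab. Starts at 0 to 0.08. Stiff (about 3 N at the paddle), stays where left.
- paddle_near_right (a point): Middle of the top face of the near right lever's paddle (30 mm long, 22 mm wide, 5 mm thick), 44 mm from the pin; moves with the lever. Raised: 85 mm above the worktop, 22 mm outside the slab's edge; flat: 56 mm above the worktop, 32 mm outside the edge. The lever goes flat when pressed straight down 26 to 30 mm outside the edge.
- lever_far_left (a joint): Steel cam-shim lever of the far left corner; its hinge pin lies along y, 53 mm above the worktop, 12 mm inside the slab's edge. The lever points away from the robot (+x of the plinth) and ends 62 mm from the pin. 0 = raised, sloping up 43 degrees; 0.75 rad = flat, level, against its stop, its cam upright under the slab. Starts at 0 to 0.08. Stiff (about 3 N at the paddle), stays where left.
- paddle_far_left (a point): Middle of the top face of the far left lever's paddle (30 mm long, 22 mm wide, 5 mm thick), 44 mm from the pin; moves with the lever. Raised: 85 mm above the worktop, 22 mm outside the slab's edge; flat: 56 mm above the worktop, 32 mm outside the edge. The lever goes flat when pressed straight down 26 to 30 mm outside the edge.
- lever_far_right (a joint): Steel cam-shim lever of the far right corner; its hinge pin lies along y, 53 mm above the worktop, 12 mm inside the slab's edge. The lever points away from the robot (+x of the plinth) and ends 62 mm from the pin. 0 = raised, sloping up 43 degrees; 0.75 rad = flat, level, against its stop, its cam upright under the slab. Starts at 0 to 0.08. Stiff (about 3 N at the paddle), stays where left.
- paddle_far_right (a point): Middle of the top face of the far right lever's paddle (30 mm long, 22 mm wide, 5 mm thick), 44 mm from the pin; moves with the lever. Raised: 85 mm above the worktop, 22 mm outside the slab's edge; flat: 56 mm above the worktop, 32 mm outside the edge. The lever goes flat when pressed straight down 26 to 30 mm outside the edge.
- petri_dish: Closed round petri dish, 63 mm across, 14 mm high; a loose bystander. Origin: centre of its underside.
- sample_cup: White sample cup with white lid, 51 mm across, 63 mm high; a loose bystander. Origin: centre of its underside.
- tweezers: Steel tweezers lying flat, 126 x 18 x 10 mm; a loose bystander. Origin: centre of its underside.
- vial: Slim upright capillary vial, 21 mm across, 90 mm high; a loose bystander. Origin: centre of its underside.
- note_pad: Note pad lying flat, 105 x 74 x 10 mm; a loose bystander. Origin: centre of its underside.
- marker: Black marker lying flat, 135 mm long, 12 mm thick; a loose bystander. Origin: centre of its underside.
- slide_carton: Small carton, 31 x 80 x 30 mm; a loose bystander. Origin: centre of its underside.

How it is judged:
By the outcome, as a careful person would: the job done as asked, in the order asked, and still so for the second after the job is handed in, with the robot touching nothing.
It also fails if it takes over 64 s, if anything falls off the work surface, if the arm or the gripper's body presses on something with over 40 N, if the wrist force passes 120 N, or if a joint passes its speed limit or range.

ROBOT

A 7-joint arm with a two-finger parallel gripper is mounted at the origin on a cart in front of the work surface, level with it; the furniture and walls round the work are solid. World frame = base frame: x ahead of the robot, y to its left, z up, the work surface at z = 0. Lengths are in m, angles in degrees, forces in N, time in s.
With the tool pointing down it reaches from about 0.4 to 0.85 m from the base axis. Payload 4.5 kg.
Tool frame: the origin (TCP) lies at the very end of the fingers, on their centre line; the grasp point (between the pads) lies 19 mm behind it; z points along the fingers, y is the line along which they close (so a half turn about z gives the same grasp; the last joint's range is limited). The gripper opens to 88 mm and grips with 3 to 60 N. Pads are 18 mm wide; open, the fingers measure 123 mm over their backs; the gripper's body (75 mm by 187 mm) begins 45 mm behind the grasp point.
Start: joints at [-61.547, 39.483, -11.15, 89.685, 9.013, 51.709, -12.324], TCP at [0.279, 0.559, 0.239] pointing down, gripper open.
Joint ranges: [-172.22, 172.22], [-26.19, 119.32], [-84.43, 86.54], [7.71, 146.69], [-57.33, 237.33], [2.42, 119.75], [-152.13, 152.13]. Speed limits (degrees/s): [147.25, 147.25, 180, 180, 180, 180, 180].

INTERFACE

Orientations are given as a 3x3 rotation matrix whose columns are the frame's x, y, z axes.
In Python, from plant import ctrl gives the robot as it stands.
- The arm moves only by the tool apply_moves, never from a script. Its argument "deltas" is one flat list of numbers, 5 for each row, row after row: the shift along the tool's x, y, z in mm, then the turn about the tool's z in rad, then the opening, from 0 (shut) to 1 (fully open). In form: [dx, dy, dz, twist, jaw, dx, dy, dz, twist, jaw, ...]. A call has 1 to 10 rows; each row shifts and turns the commanded pose from where the row before left it, along the tool's axes as they then stand; what a row does not reach is not made up. A row lasts 1/8 s, in which the tool goes at most 62.5 mm and 10.7 degrees, less where a joint would pass 70% of its speed; a pose out of reach is approached as far as the arm can. A call is refused whole if a number of a shift passes 62.5 or a number of a turn 0.188, either way. A call with a gripper value outside its range is refused whole. The fingers move at their own pace and stop on an object; "force" is the grip in N (left out, the last holds). Time passes only in rows, so rows that do not move let the fingers close. It gives the time, the measured TCP pose, the force, the opening and the grip force at its end, in the units of the state.
- ctrl.state(): the state, without advancing time (a new reading comes with each control period).
- ctrl.get_image(name): name is "side" or "top"; returns a dict with "pixels" (384x512x3 uint8, red, green, blue), "z_map" (384x512 float32, m along the optical axis (not along the pixel's ray), 0 where there is no reading), "intrinsics" (3x3 intrinsics, pixels), "R" (3x3) and "t" (3): a world point X has camera coordinates R X + t. Camera axes: x right, y down, z forward; pixel columns grow to the right and rows downward; lengths in m; the calibration is good to about 2 mm. A picture is of the moment at which its call begins.
- ctrl.close_job(): hands the job in; it is judged then, once.
The state is a dict: "clock": time; "joint_positions": joint angles; "qd": joint speeds; "joint_torque": joint torques, N m; "position": TCP position; "tool_rot": TCP orientation; "force": force on the tool from outside, world axes, zero at the start; "torque": the same for the moment, N m; "gripper_width": opening from 0.0 (shut) to 1.0 (fully open); "finger_force": force on a finger pad.
Only numpy, scipy, OpenCV 4.12 (cv2) and the standard library are available. Lean on these libraries where they do the work, as an engineer would, in place of code of your own. Each camera call takes 0.05 s, during which the arm holds its last target. There are 200 camera calls.

## Working session

There is one attempt and no reset: what is moved stays moved. The work goes in short steps, Python scripts to look and compute and a tool call to move; the robot and the scene stay as the last step left them, time stands still between calls to the robot, and variables do not carry over. Pictures are saved under pics/ and viewed, at most 10 in all, crops included, and the job is handed in when it is done.

Besides the shell and the picture viewer there is one more tool, called after "Request:" by a JSON object that holds its "op" and its "data". apply_moves: Moves the arm, as the interface text tells. Its arguments: {"type":"object","properties":{"deltas":{"type":"array"},"force":{"type":"number"}},"required":["deltas"]}

```bash
mkdir -p pics; python3 - <<'E'
from plant import ctrl
import cv2,numpy as np
for n in("top","side"):
    d=ctrl.get_image(n);cv2.imwrite(f"pics/{n}0.png",cv2.resize(d["pixels"][:,:,::-1],(800,600),interpolation=cv2.INTER_CUBIC));np.savez(f"{n}0.npz",**d)
s=ctrl.state();print(s)
E
```

```text
{'clock': 0.1, 'joint_positions': array([-61.5460887 ,  39.52784394, -11.14408939,  89.73739195,
         9.01325972,  51.71139493, -12.32473953]), 'qd': array([-0.05052381, -0.15479633, -0.0209124 , -0.15652596,  0.03799208,
        0.06589369,  0.01363355]), 'joint_torque': array([-3.48298483e-03, -5.28497386e+01, -1.27144977e+00, -1.53839368e+01,
       -5.25202369e-02,  1.96349443e-03,  2.96630799e-05]), 'position': array([0.27884326, 0.55871847, 0.23800266]), 'tool_rot': array([[-8.94825367e-01,  4.46415945e-01, -6.05108063e-04],
       [ 4.46416331e-01,  8.94824054e-01, -1.54020267e-03],
       [-1.46105781e-04, -1.64834254e-03, -9.99998631e-01]]), 'force': array([-1.43379107, -0.4300835 ,  0.49329591]), 'torque': array([ 0.01057324, -0.01351999, -0.02139797]), 'finger_force': 0.0, 'gripper_width': 1.0018339680352268}
```

View pics/top0.png

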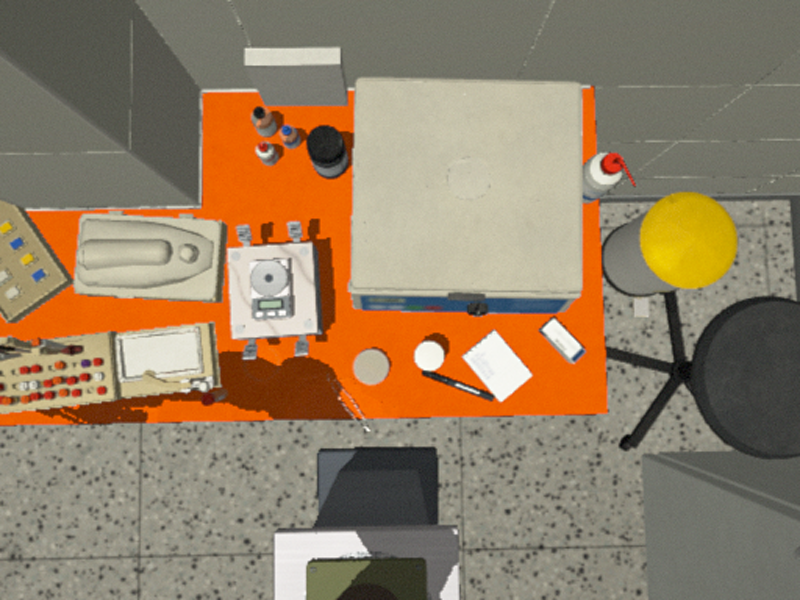

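View pics/side0.png

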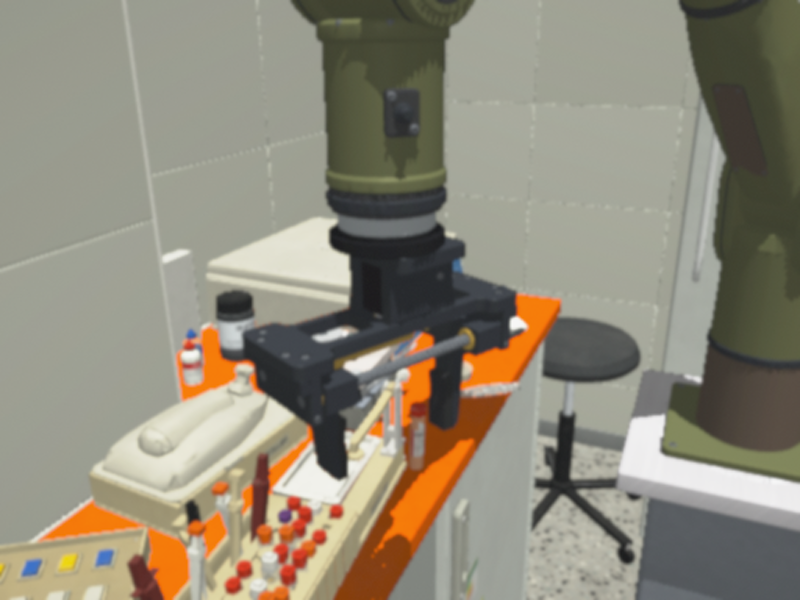

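The top view shows the balance slab near (275,290) in the 800x600 picture, with levers at (243,233), (294,230), (250,348) and (302,345). The side view is mostly the gripper. I'll enlarge the slab.

```bash
cat > h.py <<'E'
import numpy as np
def proj(d,X):
    c=d["R"]@np.asarray(X,float)+d["t"];p=d["intrinsics"]@c;return p[:2]/p[2]
def onplane(d,u,v,z):
    r=d["R"].T@np.linalg.solve(d["intrinsics"],[u,v,1.]);o=-d["R"].T@d["t"];return o+r*(z-o[2])/r[2]
E
python3 - <<'E'
import numpy as np,cv2
from h import *
d=dict(np.load("top0.npz"));s=dict(np.load("side0.npz"))
im=d["pixels"][130:235,130:235,::-1]
cv2.imwrite("pics/crop1.png",cv2.resize(im,(600,600),interpolation=cv2.INTER_CUBIC))
print("cam",-d["R"].T@d["t"],-s["R"].T@s["t"])
print(d["R"]);print(proj(d,[.279,.559,.239]),proj(d,[.5,.2,0]))
for u,v in [(275,290),(370,366),(429,356),(210,397),(345,400),(460,385),(150,250)]:
    print(u,v,onplane(d,u*.64,v*.64,.05).round(3))
E
```

```text
cam [ 0.45410282 -0.05189978  1.13508652] [0.09366546 0.95683131 0.51774517]
[[-0.0172314  -0.99977282  0.0125452 ]
 [-0.99652917  0.01615079 -0.08166256]
 [ 0.08144139 -0.01390881 -0.99658108]]
[-35.22609251 313.6049923 ] [159.56811854 210.82418309]
275 290 [0.564 0.146 0.05 ]
370 366 [ 0.433 -0.014  0.05 ]
429 356 [ 0.448 -0.114  0.05 ]
210 397 [0.386 0.254 0.05 ]
345 400 [0.377 0.029 0.05 ]
460 385 [ 0.398 -0.165  0.05 ]
150 250 [0.636 0.358 0.05 ]
```

View pics/crop1.png

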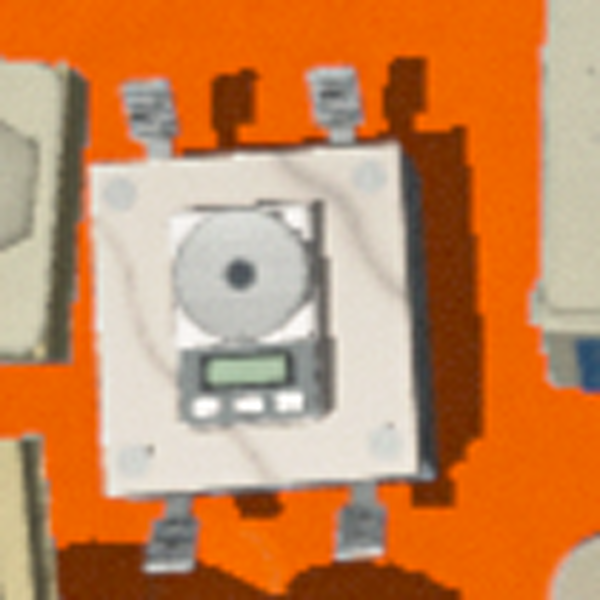

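Discs in the crop: far left (121,193), far right (369,176), near left (133,460), near right (385,441). Fit the slab pose and check the surrounding heights.

```bash
cat >> h.py <<'E'
names=["FL","FR","NL","NR"]
def fit():
    d=dict(np.load("top0.npz"))
    px={"FL":(121,193),"FR":(369,176),"NL":(133,460),"NR":(385,441)}
    loc={"FL":(60,56),"FR":(60,-56),"NL":(-60,56),"NR":(-60,-56)}
    W=np.array([onplane(d,130+(px[n][0]+.5)/5.714-.5,130+(px[n][1]+.5)/5.714-.5,.091)[:2] for n in names])
    L=np.array([loc[n] for n in names])/1000
    c=W.mean(0);H=L.T@(W-c);yaw=np.arctan2(H[0,1]-H[1,0],H[0,0]+H[1,1])
    R=np.array([[np.cos(yaw),-np.sin(yaw)],[np.sin(yaw),np.cos(yaw)]])
    P={n:c+R@l for n,l in zip(names,L)}
    Q={n:c+R@np.array([np.sign(l[0])*.103,l[1]]) for n,l in zip(names,L)}
    return c,yaw,R,P,Q,W-np.array([P[n] for n in names])
E
python3 - <<'E'
from h import *
from plant import ctrl
c,yaw,R,P,Q,res=fit()
print(c,np.degrees(yaw),res.round(4),P,Q)
d=dict(np.load("top0.npz"));z=d["z_map"];v,u=np.mgrid[:384,:512]
r=np.stack([u,v,np.ones_like(u)],-1)@np.linalg.inv(d["intrinsics"]).T*z[...,None]
X=(r-d["t"])@d["R"]
# height map 2.5cm grid
print("y:",np.arange(.36,-.12,-.03).round(2))
for x in np.arange(.80,.30,-.03):
    row=[]
    for y in np.arange(.36,-.12,-.03):
        m=(abs(X[...,0]-x)<.015)&(abs(X[...,1]-y)<.015)&(z>0)
        row.append(int(1000*X[...,2][m].max()) if m.any() else -1)
    print(f"{x:.2f}",*[f"{k:4d}" for k in row])
m=(z>0)&(abs(X[...,0]-c[0])<.06)&(abs(X[...,1]-c[1])<.06);print(np.median(X[...,2][m]))
T=ctrl.state()["tool_rot"];print("tool y yaw off",np.degrees(np.arctan2(T[0,1],T[1,1])))
E
```

```text
[0.5615499  0.14393567] 3.0782630910780484 [[-0.0001 -0.0005]
 [-0.0001  0.0002]
 [-0.0002  0.0002]
 [ 0.0004  0.0001]] {'FL': array([0.61845613, 0.20307687]), 'FR': array([0.62447053, 0.09123847]), 'NL': array([0.49862928, 0.19663287]), 'NR': array([0.50464367, 0.08479448])} {'FL': array([0.66139409, 0.20538597]), 'FR': array([0.66740848, 0.09354757]), 'NL': array([0.45569132, 0.19432377]), 'NR': array([0.46170572, 0.08248538])}
y: [ 0.36  0.33  0.3   0.27  0.24  0.21  0.18  0.15  0.12  0.09  0.06  0.03
 -0.   -0.03 -0.06 -0.09]
0.80   -1   -1  563    4    4    6   70   75    5  112  114  113  146  147  147  147
0.77   -1   -1  589    4    5    4    4    5    4  109  113  113  146  147  146  147
0.74  474  538  588    5    6    5    6    7    5    6    5    6  146  148  148  148
0.71  492  536  589    5    6    6    6    6    4    5    5    7  146  148  147  146
0.68   91   85   80   59   60   97   96    5   98   96    5    5  147  147  147  147
0.65  105  101   91   91   64   95   93    3   93   94    5    5  147  147  146  147
0.62  111  105  114  116   67   96  109  115  111   96
[... 233 characters left out ...]
95  114  116  115   97   93    5   87   89  101  102
0.50   52   50   49   50    6   95  112  113  110   97   95    6    6    4    5    5
0.47   43   43   45   51    5   94   96   45   91   98    4    5   16   19    4   68
0.44   89   90   50   51   34    5   96    4    5   99    5   16   17   20    6   69
0.41   88  109  118  128  134    5    4    7    5    6    8    5   20   19    5   11
0.38   37   22    6   90   93    4    6    5    6    6    7   12   11    5    4    5
0.35    5    4    4    5    6    4    5    8    5    7    4   10   12    4    6    4
0.32   -1   -1   -1   -1   -1   -1   -1   -1   -1   -1   -1   -1   11   -1   -1   -1
0.09349608926100655
tool y yaw off 26.51400499208966
```

Request:
{"op": "apply_moves", "data": {"deltas": [0, 0, 0, 0.1757, 0, 0, 0, 0, 0.1757, 0, 0, 0, 0, 0.1757, 0, 0, 0, 0, 0.1757, 0, 0, 0, 0, 0.1757, 0, 0, 0, 0, 0.1757, 0, 0, 0, 0, 0, 0], "force": 20}}

```text
clock: 0.98
position: [0.2787, 0.5591, 0.2383]
tool_rot: [[-0.056, 0.998, 0.0], [0.998, 0.056, -0.001], [-0.001, 0.0, -1.0]]
force: [-0.3, -0.6, -0.3]
gripper_width: 0.229
finger_force: 0.0
```

Request:
{"op": "apply_moves", "data": {"deltas": [-40, 20, 0, 0, 0, -40, 20, 0, 0, 0, -40, 20, 0, 0, 0, -40, 20, 0, 0, 0, -40, 20, 0, 0, 0, -40, 20, 0, 0, 0, -40, 20, 0, 0, 0, -40, 20, 0, 0, 0, -40, 20, 0, 0, 0, -14, 20, 0, 0, 0]}}

```text
clock: 2.22
position: [0.4996, 0.1931, 0.2387]
tool_rot: [[-0.054, 0.999, -0.0], [0.999, 0.054, -0.002], [-0.002, -0.001, -1.0]]
force: [0.4, 0.3, -0.7]
gripper_width: 0.007
finger_force: 0.0
```

```bash
cat > s.py <<'E'
from h import *
from plant import ctrl
c,yaw,R,P,Q,res=fit();s=ctrl.state();p=s["position"];T=s["tool_rot"]
l=R.T@(p[:2]-c)*1000
print("t",s["clock"],"local",l.round(1),"z",(p[2]*1000).round(1),"tooly-angle vs slab x",np.degrees(np.arctan2(T[1,1],T[0,1])-yaw).round(2),"F",s["force"].round(2),"w",s["gripper_width"],"q",s["joint_positions"].round(0),"Tz",T[:,2].round(3))
E
python3 s.py
```

```text
t 2.225 local [-59.2  52.4] z 238.7 tooly-angle vs slab x -0.0 F [ 0.36  0.27 -0.67] w 0.00721961241728968 q [-28.  33.   3. 106.  -2.  42. -21.] Tz [-0.    -0.002 -1.   ]
```

Request:
{"op": "apply_moves", "data": {"deltas": [0, 0, 35, 0, 0, 0, 0, 35, 0, 0, 0, 0, 35, 0, 0, 0, 0, 25, 0, 0, 0, 0, 10, 0, 0, 0, 0, 0, 0, 0, 0, 0, 0, 0, 0]}}

```text
clock: 3.1
position: [0.4995, 0.1969, 0.0996]
tool_rot: [[-0.054, 0.999, 0.002], [0.999, 0.054, 0.001], [0.001, 0.002, -1.0]]
force: [-0.1, 0.7, 0.5]
gripper_width: -0.001
finger_force: 0.0
```

```bash
python3 s.py; python3 - <<'E'
from plant import ctrl
import cv2,numpy as np
from h import *
d=ctrl.get_image("side")
u,v=proj(d,[.56,.144,.09]).astype(int);print(u,v)
a,b=max(v-110,0),max(u-130,0)
cv2.imwrite("pics/side1.png",cv2.resize(d["pixels"][a:a+190,b:b+250,::-1],None,fx=3,fy=3,interpolation=cv2.INTER_CUBIC))
E
```

```text
t 3.1 local [-59.1  56.2] z 99.6 tooly-angle vs slab x 0.04 F [-0.1   0.72  0.47] w -0.0009452538873133614 q [-27.  45.   2. 112.  -3.  23. -21.] Tz [ 0.002  0.001 -1.   ]
213 222
```

View pics/side1.png

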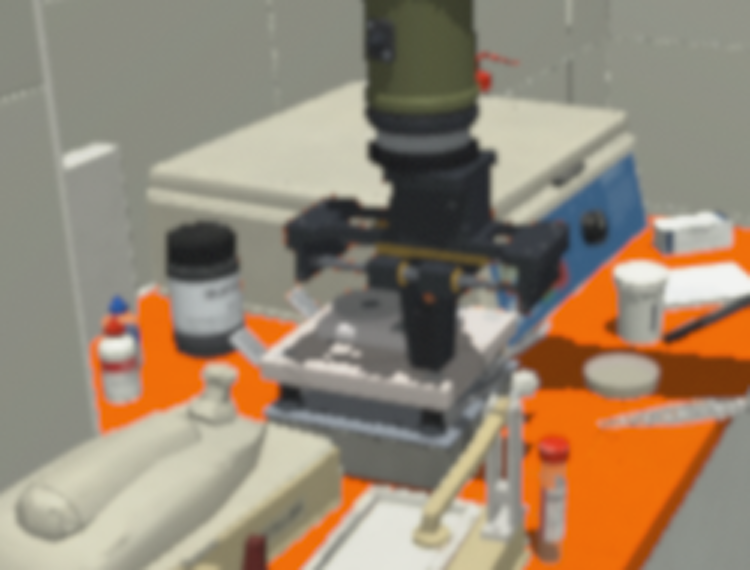

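The side picture shows the closed fingertips just over the near-left corner at about (430,355), with the body clear of the balance and the white clip arm on the left. Press gently.

Request:
{"op": "apply_moves", "data": {"deltas": [0, 0, 4, 0, 0, 0, 0, 3, 0, 0, 0, 0, 1, 0, 0, 0, 0, 1, 0, 0, 0, 0, 0, 0, 0]}}

```text
clock: 3.78
position: [0.4989, 0.1967, 0.0914]
tool_rot: [[-0.054, 0.999, 0.001], [0.999, 0.054, 0.001], [0.0, 0.001, -1.0]]
force: [-3.3, -0.7, 17.2]
gripper_width: 0.004
finger_force: 8.4
```

Request:
{"op": "apply_moves", "data": {"deltas": [0, 0, 1, 0, 0, 0, 0, 0, 0, 0]}}

```text
clock: 4.03
position: [0.4989, 0.1967, 0.0913]
tool_rot: [[-0.054, 0.999, 0.001], [0.999, 0.054, 0.001], [0.001, 0.001, -1.0]]
force: [-4.7, -1.5, 26.1]
gripper_width: 0.004
finger_force: 12.8
```

Request:
{"op": "apply_moves", "data": {"deltas": [0, 0, 1, 0, 0, 0, 0, 0, 0, 0]}}

```text
clock: 4.28
position: [0.4989, 0.1967, 0.0912]
tool_rot: [[-0.054, 0.999, 0.002], [0.999, 0.054, 0.001], [0.001, 0.002, -1.0]]
force: [-7.3, -2.2, 34.8]
gripper_width: 0.006
finger_force: 17.3
```

Near left is firm. Next: far left.

Request:
{"op": "apply_moves", "data": {"deltas": [0, 0, -8, 0, 0, 0, 0, -8, 0, 0, 0, 30, 0, 0, 0, 0, 30, 0, 0, 0, 0, 30, 0, 0, 0, 0, 29, 0, 0, 0, 0, 0, 0, 0, 0, 0, 0, 4, 0, 0, 0, 0, 4, 0, 0, 0, 0, 0, 0, 0]}}

```text
clock: 5.52
position: [0.6165, 0.203, 0.0952]
tool_rot: [[-0.054, 0.999, -0.002], [0.999, 0.054, -0.0], [-0.0, -0.002, -1.0]]
force: [0.2, -0.1, 0.5]
gripper_width: 0.004
finger_force: 0.0
```

Request:
{"op": "apply_moves", "data": {"deltas": [0, 0, 2, 0, 0, 0, 0, 2, 0, 0, 0, 0, 1, 0, 0, 0, 0, 0, 0, 0]}}

```text
clock: 6.02
position: [0.6176, 0.203, 0.0915]
tool_rot: [[-0.054, 0.999, 0.0], [0.999, 0.054, 0.0], [0.0, 0.0, -1.0]]
force: [-1.7, -0.9, 5.6]
gripper_width: 0.006
finger_force: 2.7
```

```bash
python3 s.py
```

```text
t 6.025 local [59.2 56. ] z 91.5 tooly-angle vs slab x -0.0 F [-1.7  -0.91  5.62] w 0.005745733748177274 q [-23.  52.   2.  92.  -2.  36. -17.] Tz [ 0.  0. -1.]
```

Request:
{"op": "apply_moves", "data": {"deltas": [0, 0, 1, 0, 0, 0, 0, 0, 0, 0]}}

```text
clock: 6.28
position: [0.6177, 0.203, 0.0914]
tool_rot: [[-0.054, 0.999, 0.0], [0.999, 0.054, 0.0], [0.0, 0.0, -1.0]]
force: [-3.7, -1.0, 11.4]
gripper_width: 0.004
finger_force: 5.8
```

Request:
{"op": "apply_moves", "data": {"deltas": [0, 0, -20, 0, 0, 0, 0, -30, 0, 0, 0, 0, 0, 0, 0, -28, 0, 0, 0, 0, -28, 0, 0, 0, 0, -28, 0, 0, 0, 0, -28, 0, 0, 0, 0, 0, 0, 0, 0, 0, 0, 0, 26, 0, 0, 0, 0, 16, 0, 0]}}

```text
clock: 7.52
position: [0.6229, 0.0933, 0.0964]
tool_rot: [[-0.056, 0.998, -0.002], [0.998, 0.056, 0.001], [0.001, -0.001, -1.0]]
force: [-0.1, 0.0, 0.2]
gripper_width: 0.006
finger_force: 0.0
```

Request:
{"op": "apply_moves", "data": {"deltas": [0, 0, 2, 0, 0, 0, 0, 2, 0, 0, 0, 0, 1, 0, 0, 0, 0, 1, 0, 0, 0, 0, 0, 0, 0]}}

```text
clock: 8.15
position: [0.6238, 0.0911, 0.092]
tool_rot: [[-0.054, 0.999, 0.0], [0.999, 0.054, 0.0], [0.0, 0.0, -1.0]]
force: [1.1, -0.6, 0.6]
gripper_width: 0.002
finger_force: 0.0
```

```bash
python3 s.py
```

```text
t 8.15 local [ 59.4 -56.1] z 92.0 tooly-angle vs slab x -0.0 F [ 1.07 -0.56  0.61] w 0.0017298896301886297 q [-13.  51.   0.  95.  -0.  34.  -9.] Tz [ 0.  0. -1.]
```

Far left is firm. Press far right further.

Request:
{"op": "apply_moves", "data": {"deltas": [0, 0, 1, 0, 0, 0, 0, 0, 0, 0]}}

```text
clock: 8.4
position: [0.624, 0.0911, 0.0909]
tool_rot: [[-0.054, 0.999, 0.001], [0.999, 0.054, 0.0], [0.0, 0.001, -1.0]]
force: [0.7, -0.3, 2.7]
gripper_width: 0.006
finger_force: 0.8
```

Request:
{"op": "apply_moves", "data": {"deltas": [0, 0, 1, 0, 0, 0, 0, 0, 0, 0]}}

```text
clock: 8.65
position: [0.6242, 0.0909, 0.09]
tool_rot: [[-0.054, 0.999, 0.001], [0.999, 0.054, -0.0], [-0.0, 0.001, -1.0]]
force: [0.4, -0.8, 3.9]
gripper_width: 0.002
finger_force: 1.6
```

Request:
{"op": "apply_moves", "data": {"deltas": [0, 0, 1, 0, 0, 0, 0, 0, 0, 0]}}

```text
clock: 8.9
position: [0.6243, 0.0908, 0.089]
tool_rot: [[-0.054, 0.999, 0.001], [0.999, 0.054, -0.0], [-0.0, 0.001, -1.0]]
force: [1.2, -1.4, 3.6]
gripper_width: 0.005
finger_force: 2.2
```

Far right gives (about 2.5 mm at 4 N). One more millimetre to be sure, then to its lever, with the body turned 15° to stay clear of both the balance and the analyser.

Request:
{"op": "apply_moves", "data": {"deltas": [0, 0, 1, 0, 0, 0, 0, 0, 0, 0]}}

```text
clock: 9.15
position: [0.6244, 0.0907, 0.0881]
tool_rot: [[-0.053, 0.999, 0.002], [0.999, 0.053, -0.0], [-0.0, 0.001, -1.0]]
force: [2.2, -2.3, 4.6]
gripper_width: 0.002
finger_force: 2.8
```

Request:
{"op": "apply_moves", "data": {"deltas": [0, 0, -10, 0, 0, 0, 0, -25, 0, 0, 0, 0, 0, 0, 0, 0, 22, 0, 0, 0, -5, 21.5, 0, 0, 0, 0, 0, 0, -0.13, 0, 0, 0, 0, -0.13, 0, 0, 0, 0, 0, 0, 0, 0, 0, 0, 0]}}

```text
clock: 10.28
position: [0.6668, 0.0886, 0.1221]
tool_rot: [[-0.307, 0.952, -0.001], [0.952, 0.307, 0.0], [0.001, -0.001, -1.0]]
force: [0.1, 0.3, 0.6]
gripper_width: 0.003
finger_force: 0.0
```

```bash
python3 s.py;  python3 - <<'E'
from plant import ctrl
import cv2
d=ctrl.get_image("side")
a,b=112,83
cv2.imwrite("pics/side2.png",cv2.resize(d["pixels"][a:a+190,b:b+250,::-1],None,fx=3,fy=3,interpolation=cv2.INTER_CUBIC))
d=ctrl.get_image("top")
cv2.imwrite("pics/top2.png",cv2.resize(d["pixels"][100:250,100:300,::-1],None,fx=4,fy=4,interpolation=cv2.INTER_CUBIC))
E
```

```text
t 10.275 local [102.1 -60.9] z 122.1 tooly-angle vs slab x 14.79 F [0.07 0.29 0.56] w 0.0027697303445290956 q [-10.  51.  -4.  86.   4.  43.   3.] Tz [-0.001  0.    -1.   ]
```

View pics/side2.png

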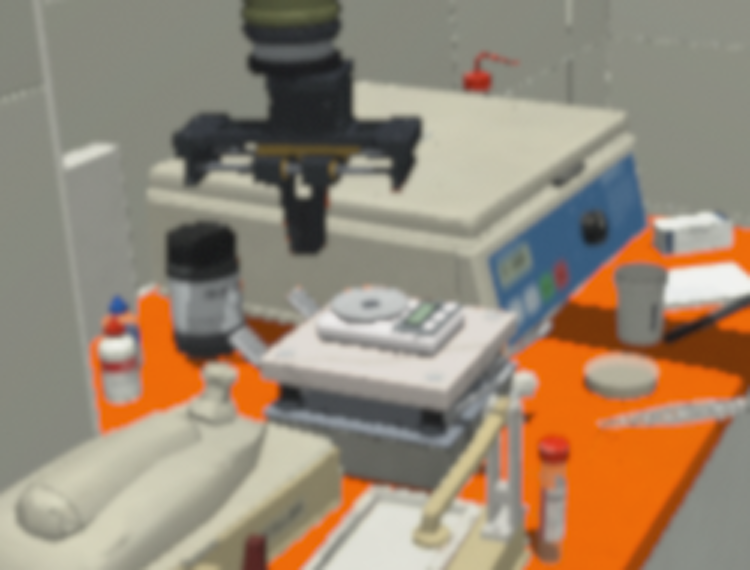

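View pics/top2.png

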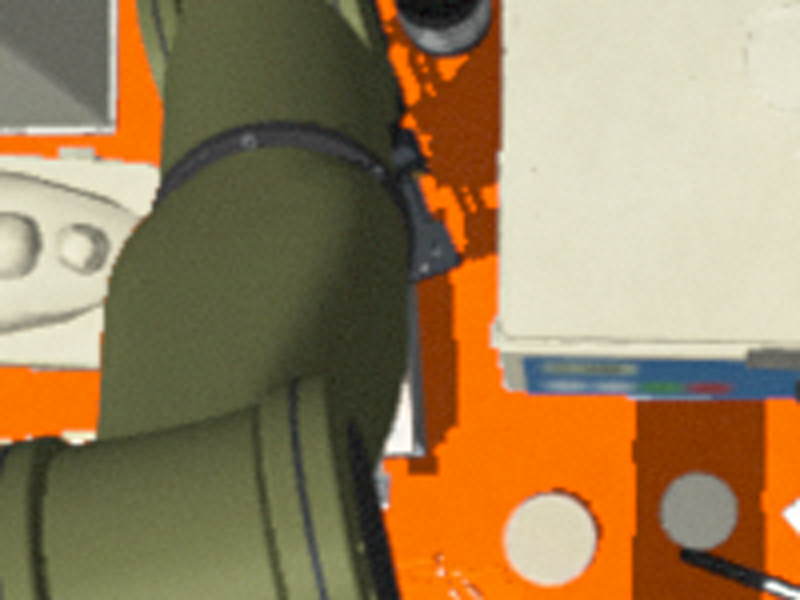

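The side view shows the fingers at (305,245) above the far-right paddle (300,302). In the top view the gripper corner at (455,262) is about 25 mm clear of the analyser edge at x=500. Press the lever down.

Request:
{"op": "apply_moves", "data": {"deltas": [0, 0, 10, 0, 0, 0, 0, 10, 0, 0, 0, 0, 8, 0, 0, 0, 0, 6, 0, 0, 0, 0, 6, 0, 0, 0, 0, 0, 0, 0]}}

```text
clock: 11.12
position: [0.6664, 0.0883, 0.0819]
tool_rot: [[-0.309, 0.951, -0.002], [0.951, 0.309, -0.0], [0.0, -0.002, -1.0]]
force: [0.2, 0.1, 0.3]
gripper_width: 0.005
finger_force: 0.1
```

Request:
{"op": "apply_moves", "data": {"deltas": [0, 0, 6, 0, 0, 0, 0, 6, 0, 0, 0, 0, 5, 0, 0, 0, 0, 0, 0, 0]}}

```text
clock: 11.62
position: [0.6668, 0.0885, 0.065]
tool_rot: [[-0.309, 0.951, -0.002], [0.951, 0.309, -0.0], [0.0, -0.002, -1.0]]
force: [-0.1, -0.2, 0.9]
gripper_width: 0.005
finger_force: 0.1
```

```bash
python3 s.py
```

```text
t 11.625 local [102.1 -61. ] z 65.0 tooly-angle vs slab x 14.9 F [-0.05 -0.22  0.86] w 0.004913408121386063 q [-10.  55.  -3.  87.   5.  37.   3.] Tz [-0.002 -0.    -1.   ]
```

```bash
python3 - <<'E'
from plant import ctrl
import cv2
d=ctrl.get_image("side")
a,b=160,130
cv2.imwrite("pics/side3.png",cv2.resize(d["pixels"][a:a+110,b:b+140,::-1],None,fx=5,fy=5,interpolation=cv2.INTER_CUBIC))
E
```

```text
(no output)
```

View pics/side3.png

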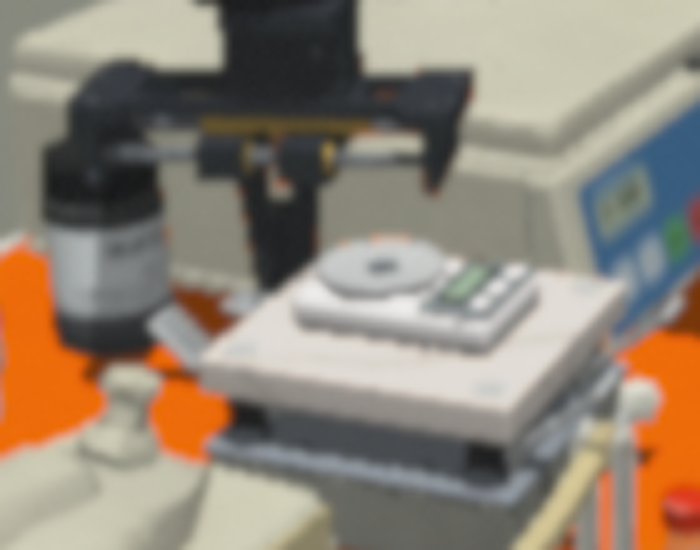

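The fingers are on the far-right paddle, which is now nearly down at (240,300), while the far-left one at (180,335) is still raised. Continue to the stop.

Request:
{"op": "apply_moves", "data": {"deltas": [0, 0, 3, 0, 0, 0, 0, 3, 0, 0, 0, 0, 0, 0, 0]}}

```text
clock: 12.05
position: [0.6674, 0.0886, 0.0595]
tool_rot: [[-0.309, 0.951, -0.0], [0.951, 0.309, 0.0], [0.0, -0.0, -1.0]]
force: [0.3, 0.3, 0.4]
gripper_width: 0.005
finger_force: 0.3
```

Request:
{"op": "apply_moves", "data": {"deltas": [0, 0, 2, 0, 0, 0, 0, 0, 0, 0]}}

```text
clock: 12.3
position: [0.6676, 0.0886, 0.0577]
tool_rot: [[-0.309, 0.951, 0.0], [0.951, 0.309, 0.0], [0.0, 0.0, -1.0]]
force: [0.8, 0.4, 0.9]
gripper_width: 0.007
finger_force: 0.6
```

Request:
{"op": "apply_moves", "data": {"deltas": [0, 0, 1, 0, 0, 0, 0, 0, 0, 0]}}

```text
clock: 12.55
position: [0.6676, 0.0885, 0.0568]
tool_rot: [[-0.309, 0.951, 0.0], [0.951, 0.309, 0.0], [0.0, 0.001, -1.0]]
force: [0.6, -0.2, 2.1]
gripper_width: 0.006
finger_force: 0.9
```

Request:
{"op": "apply_moves", "data": {"deltas": [0, 0, 1, 0, 0, 0, 0, 0, 0, 0]}}

```text
clock: 12.8
position: [0.6677, 0.0885, 0.056]
tool_rot: [[-0.309, 0.951, 0.001], [0.951, 0.309, 0.0], [-0.0, 0.001, -1.0]]
force: [1.1, -1.2, 3.8]
gripper_width: 0.008
finger_force: 2.0
```

Request:
{"op": "apply_moves", "data": {"deltas": [0, 0, 1, 0, 0, 0, 0, 0, 0, 0]}}

```text
clock: 13.05
position: [0.6678, 0.0886, 0.0556]
tool_rot: [[-0.309, 0.951, 0.001], [0.951, 0.309, 0.0], [-0.0, 0.001, -1.0]]
force: [-0.8, 0.6, 8.8]
gripper_width: 0.006
finger_force: 4.1
```

Request:
{"op": "apply_moves", "data": {"deltas": [0, 0, 1, 0, 0, 0, 0, 0, 0, 0]}}

```text
clock: 13.3
position: [0.6679, 0.0886, 0.0552]
tool_rot: [[-0.309, 0.951, 0.001], [0.951, 0.309, 0.0], [-0.0, 0.001, -1.0]]
force: [-1.7, 0.3, 12.1]
gripper_width: 0.008
finger_force: 6.1
```

Request:
{"op": "apply_moves", "data": {"deltas": [0, 0, -15, 0, 0, 0, 0, -30, 0, 0, 0, 0, -25, 0, 0, 0, 0, 0, 0.13, 0, 0, 0, 0, 0.13, 0, 5, -22, 0, 0, 0, 0, -21.5, 0, 0, 0, 0, 0, 0, 0, 0, 0, 0, 16, 0, 0, 0, 0, 10, 0, 0]}}

```text
clock: 14.55
position: [0.6239, 0.091, 0.0962]
tool_rot: [[-0.053, 0.999, -0.001], [0.999, 0.053, -0.0], [-0.0, -0.001, -1.0]]
force: [-2.0, -0.3, 0.3]
gripper_width: 0.007
finger_force: 0.0
```

```bash
python3 s.py
```

```text
t 14.55 local [ 59.4 -56.2] z 96.2 tooly-angle vs slab x -0.01 F [-2.04 -0.3   0.34] w 0.0070632172546574975 q [-13.  50.   0.  95.  -0.  35.  -9.] Tz [-0.001 -0.    -1.   ]
```

Request:
{"op": "apply_moves", "data": {"deltas": [0, 0, 2, 0, 0, 0, 0, 2, 0, 0, 0, 0, 1, 0, 0, 0, 0, 0, 0, 0]}}

```text
clock: 15.05
position: [0.6239, 0.0912, 0.0929]
tool_rot: [[-0.054, 0.999, 0.0], [0.999, 0.054, 0.0], [0.0, 0.0, -1.0]]
force: [-0.4, -0.1, 0.5]
gripper_width: 0.005
finger_force: 0.0
```

Request:
{"op": "apply_moves", "data": {"deltas": [0, 0, 1, 0, 0, 0, 0, 0, 0, 0]}}

```text
clock: 15.3
position: [0.6237, 0.0912, 0.0918]
tool_rot: [[-0.054, 0.999, 0.0], [0.999, 0.054, 0.0], [0.0, 0.0, -1.0]]
force: [-0.2, -0.2, -0.6]
gripper_width: 0.005
finger_force: 0.0
```

Request:
{"op": "apply_moves", "data": {"deltas": [0, 0, 1, 0, 0, 0, 0, 0, 0, 0]}}

```text
clock: 15.55
position: [0.6239, 0.0911, 0.0909]
tool_rot: [[-0.054, 0.999, 0.001], [0.999, 0.054, 0.0], [-0.0, 0.001, -1.0]]
force: [-0.0, -0.9, 1.7]
gripper_width: 0.006
finger_force: 0.9
```

Request:
{"op": "apply_moves", "data": {"deltas": [0, 0, 1, 0, 0, 0, 0, 0, 0, 0]}}

```text
clock: 15.8
position: [0.624, 0.091, 0.0905]
tool_rot: [[-0.054, 0.999, 0.001], [0.999, 0.054, 0.0], [0.0, 0.001, -1.0]]
force: [-1.7, -1.0, 6.3]
gripper_width: 0.006
finger_force: 3.4
```

Firming up at about 1 mm of sink. Two more millimetres of command to confirm, then lift away clear for a last look.

Request:
{"op": "apply_moves", "data": {"deltas": [0, 0, 1, 0, 0, 0, 0, 0, 0, 0]}}

```text
clock: 16.05
position: [0.624, 0.091, 0.0904]
tool_rot: [[-0.054, 0.999, 0.001], [0.999, 0.054, 0.0], [0.0, 0.001, -1.0]]
force: [-3.0, -1.3, 11.5]
gripper_width: 0.003
finger_force: 6.1
```

Request:
{"op": "apply_moves", "data": {"deltas": [0, 0, -10, 0, 0, 0, 0, -30, 0, 0, 0, 0, -40, 0, 0, 0, 0, -40, 0, 0, 0, 0, -20, 0, 0, 0, 0, 0, 0, 0, 0, 0, 0, 0, 0]}}

```text
clock: 16.92
position: [0.6229, 0.0911, 0.2276]
tool_rot: [[-0.054, 0.999, -0.002], [0.999, 0.054, -0.0], [-0.0, -0.002, -1.0]]
force: [0.2, -0.4, -0.6]
gripper_width: 0.002
finger_force: 0.0
```

```bash
python3 s.py; python3 - <<'E'
from plant import ctrl
import cv2
d=ctrl.get_image("side")
a,b=160,130
cv2.imwrite("pics/side4.png",cv2.resize(d["pixels"][a:a+110,b:b+140,::-1],None,fx=5,fy=5,interpolation=cv2.INTER_CUBIC))
E
```

```text
t 16.925 local [ 58.4 -56.1] z 227.6 tooly-angle vs slab x 0.01 F [ 0.15 -0.43 -0.62] w 0.0023566886512534136 q [-13.  40.   1.  90.  -1.  50.  -9.] Tz [-0.002 -0.    -1.   ]
```

View pics/side4.png

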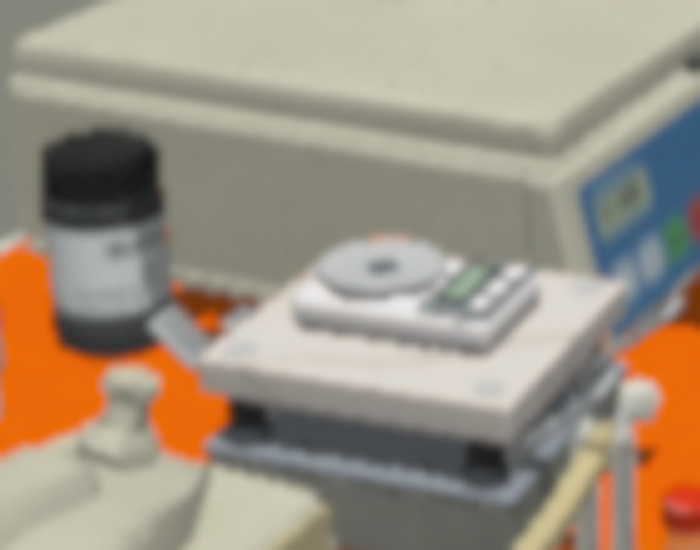

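The far-right lever is flat, its end just visible at (235,315). The far-left one is still raised at (180,335), and the jar, balance and slab have not moved. Hand in.

```bash
python3 -c "
from plant import ctrl
print(ctrl.close_job())"
```

```text
the job is handed in; nothing more can be done
None
```

The far-right corner was the one that gave (about 3 mm at 4.6 N); I pressed its lever flat to the stop, left the other three levers alone, and on re-pressing it sank about 1 mm and then held at 11.5 N. Near left and far left tested firm, I did not press near right because the soft corner was already found, and the job is handed in.

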